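# Click the slate clamp tight and press the drill plate down over its pin

### The arm

A 7-joint arm with a two-finger parallel gripper is mounted at the origin on the work surface. World frame = base frame: x ahead of the robot, y to its left, z up, the work surface at z = 0. Lengths are in m, angles in rad, forces in N, time in s.
With the tool pointing down it reaches from about 0.425 to 0.975 m from the base axis. Payload 16.7 kg.
Tool frame: the origin (TCP) lies at the very end of the fingers, on their centre line; the grasp point (between the pads) lies ctrl.grip_depth behind it (ctrl.grip_depth is the distance from the TCP to the grasp point, in m); z points along the fingers, y is the direction in which the jaws open and shut (so a half turn about z gives the same grasp; the last joint's range is limited). The gripper opens to 85 mm and grips with 20 to 120 N. Pads are 22 mm wide; open, the fingers measure 114 mm over their backs; the gripper's body (76 mm by 85 mm) begins 54 mm behind the grasp point. The pads swing forward as they close: fully open they stand 13 mm farther back than shut.
Start: joints at [1.083, 0.426, 0.074, 1.606, -0.034, 1.111, -0.067], TCP at [0.224, -0.637, 0.231] pointing down, gripper open.
Joint ranges: [-2.85, 2.85], [-0.5, 2.14], [-1.23, 1.37], [0.21, 2.46], [-1.02, 4.16], [0.16, 2.05], [-2.73, 2.73]. Speed limits (rad/s): [1.89, 1.89, 2.39, 2.39, 3.01, 3.01, 3.01].

### API

Orientations are given as a unit quaternion [w, x, y, z].
In Python, from workcell import ctrl gives the robot as it stands.
- The arm moves only by the tool carry_out, never from a script. Its argument "plan" is a list of rows, each an object of numbers: "x", "y", "z": the shift along the tool's x, y, z in cm; "ax", "ay", "az": the turn, a rotation vector about the tool's x, y, z in degrees; "hand": the closure, from 0 (fully open) to 1 (shut). In form: [{"x": .., "y": .., "z": .., "ax": .., "ay": .., "az": .., "hand": ..}, ...]. A call has 1 to 12 rows; each row is the pose to reach, as a shift and turn from the pose measured when the call began, along the tool's axes at that moment; what a row does not reach only later rows make up. A row lasts 1/10 s, in which the tool goes at most 50 mm and 8.59 degrees, less where a joint would pass 70% of its speed; a pose out of reach is approached as far as the arm can. A call with a gripper value outside its range is refused whole. The fingers move at their own pace and stop on an object; the grip force is fixed at half the most. Time passes only in rows, so rows that repeat a pose let the fingers close. It gives the time, the measured TCP pose, the force and the opening at its end, in the units of the state.
- ctrl.get_obs(): the state, without advancing time (a new reading comes with each control period).
- ctrl.camera(name): name is "scene" or "top" or "wrist"; returns (picture, depth): 480x640x3 uint8, red, green, blue; 480x640 float32, m along the optical axis (not along the pixel's ray), 0 where there is no reading.
- ctrl.camera_model(name): a dict with "fx", "fy", "cx", "cy" (pixels), "rvec" (rotation vector, rad) and "tvec" (3), from world to camera coordinates, as OpenCV has them; the wrist camera has in their place "hand_eye" (4x4, takes a point from camera to tool coordinates, whose origin is the TCP and whose axes are the flange's). Camera axes: x right, y down, z forward; pixel columns grow to the right and rows downward; lengths in m; the calibration is good to about 2 mm. A picture is of the moment at which its call begins: read the wrist's pose just before it. camera_model takes no time and is no camera call.
- ctrl.job_done(): hands the job in, once; it reports no verdict.
The state is a dict: "t": time; "joint_positions": joint angles; "qd": joint speeds; "effort": joint torques, N m; "position": TCP position; "tcp_rot": TCP orientation; "wrist_force": force on the tool from outside, world axes, zero at the start; "wrist_torque": the same for the moment, N m; "opening": finger opening in m.
Only numpy, scipy, OpenCV 4.12 (cv2) and the standard library are available. Lean on these libraries where they do the work, as an engineer would, in place of code of your own. Each camera call takes 0.05 s, during which the arm holds its last target.

### The job

Turn the orange torque knob of the bar clamp clockwise until it clicks over, so the slate is held fast. Then take the aluminium drill plate by its black handle, slide it low across the slate, squared up with the slate, and over the locating pin at the slate's end until it drops on, and press it fully down flat on the slate against the spring ring. Finish holding it there, still gripping the handle and pressing down, ready for the drill; leave the dish, the hammer head and the loose hooks where they are.

Things in the scene. Friction and masses are not known exactly. Their poses are not given: they have to be found in the camera images.
- jig: Slate holing jig, fixed: plywood board 280 (x) x 420 (y) x 12 mm on the concrete slab. Origin on the slab, 25 mm off the board's centre: in its frame the slate lies at x -100..100, y -130..170, the clamp bar crosses the slate along x at y +100 (32 mm wide, top 33 mm above the slab), the pin stands at x 0, y -156, and a small aluminium rest block level with the slate's face lies at y -208. z up.
- slate: Dark grey roofing slate, 200 (x) x 300 (y) x 8 mm, fixed under the clamp bar; origin at the centre of its underside, so its upper face is 8 mm above (20 mm above the slab); axes parallel to the jig's.
- pin_seat (a point): Point on the axis of the locating pin, level with the slate's upper face; axes parallel to the jig's. The brass pin is 10 mm in diameter and its tapered nose (tip 3 mm across, taper 6 mm long) ends 11 mm above this point. Round it a steel spring ring, 26 mm in diameter, stands 5 mm above this point until pressed. The pin is 26 mm beyond the slate's end edge.
- lift_ring (a joint): How far the spring ring is pressed down, m: 0 up, 0.005 level with the slate's face, stop at 0.006. The plate's weight alone does not press it down; its spring starts at 7 N and takes 10 N at 5 mm, so with the plate on it a downward push of about 5 to 7 N brings the plate onto the slate.
- knob_grip (a point): Centre of the orange wing grip of the clamp's torque knob, on its upright axis, 69 mm above the slab; the wing is 52 mm long (along this point's x axis), 16 mm wide (y) and 36 mm tall (15 mm of it above this point); below it is a round flange 36 mm in diameter whose top is 21 mm under this point. The point turns with the knob.
- clamp_knob (a joint): Knob angle, rad, grows clockwise seen from above; hand-snug at about 0 to 0.05, where the wing lies about along the jig's x. Resistance climbs to about 0.2 N m before 0.6, then it clicks over and comes to rest near 1.2 (stop at 1.3) and stays; let go before 0.6 it springs back.
- plate: Aluminium drill plate, loose, 64 (x) x 140 (y) x 16 mm, about 0.42 kg (0.34 to 0.5), lying on the slate at the start. Origin at the centre of its underside = the mouth of its blind locating bore (12 mm in diameter, 13 mm deep, not seen from above). The same either way round. Four steel drill bushes in the corners stand 2.5 mm above its top. z up.
- plate_handle (a point): Centre of the plate's black bow handle, 50 mm straight above the plate's origin: a bar 88 mm long (along the plate's y), 16 mm wide (x), 18 mm tall, clear of the plate's top by 25 mm, on two legs 37 mm either side. Pinch it across its width, at the middle (above the centre of mass).
- dish: White ceramic dish of hooks, 120 mm in diameter, 34 mm tall, loose, leave alone; origin under its centre.
- hammer_head: Bronze hammer head, about 125 x 28 x 28 mm, loose, leave alone; origin under its eye.
- hook_a: Loose stainless slate hook, 90 mm, 4 mm wire, on the slab left of the jig, leave alone; origin at mid-length.
- hook_b: Another such loose hook, right of the jig, leave alone.
- hook_box: Grey steel hook box with a hinged lid, closed, 130 x 190 x 75 mm, fixed (lid knob up to 120 mm), not used; origin under its centre.
There are look-alikes about, which are no part of the job. Of the things shaped like the plate, the aluminium one is meant.

How it is judged:
By the outcome, as a careful person would: the job done as asked, in the order asked, and still so for the second after the job is handed in, while the arm keeps its last pose, push and grip.
It also fails if it takes over 48 s, if anything falls off the work surface, if the arm or the gripper's body presses on something with over 40 N, if the wrist force passes 120 N, or if a joint passes its speed limit or range.

## Working session

There is one attempt and no reset: what is moved stays moved. The work goes in short steps, Python scripts to look and compute and a tool call to move; the robot and the scene stay as the last step left them, time stands still between calls to the robot, and variables do not carry over. Pictures are saved under pics/ and viewed, and the job is handed in when it is done.

Besides the shell and the picture viewer there is one more tool, called after "Emit:" by a JSON object that holds its "op" and its "data". carry_out: Moves the arm, as the interface text tells. Its arguments: {"type":"object","properties":{"plan":{"type":"array"}},"required":["plan"]}

```bash
ls; mkdir -p pics
python3 - <<'E'
from workcell import ctrl
import cv2
o=ctrl.get_obs();print({k:o[k] for k in ('t','position','tcp_rot','wrist_force','opening')},ctrl.grip_depth)
for n in("scene","top","wrist"):
    p,d=ctrl.camera(n);cv2.imwrite(f"pics/{n}0.png",p[:,:,::-1]);print(n,ctrl.camera_model(n))
    import numpy as np; np.save(f"{n}0.npy",d)
E
```

```text
pics
{'t': 0.0, 'position': array([ 0.22420414, -0.63624433,  0.23061265]), 'tcp_rot': array([-6.25310015e-04,  9.85687342e-01,  1.68582485e-01, -1.37750561e-04]), 'wrist_force': array([ 0.73793129, -0.7482644 , -0.35644561]), 'opening': 0.08547083638722629} 0.0187
scene {'fx': 448.51619135406895, 'fy': 448.51619135406895, 'cx': 314.2688023550377, 'cy': 234.13695034195257, 'rvec': array([ 2.22734879,  0.89252187, -0.35672022]), 'tvec': array([-0.36535511, -0.18880251,  1.36935507])}
top {'fx': 624.6335168301398, 'fy': 624.6335168301398, 'cx': 321.2429878645574, 'cy': 238.93110753549573, 'rvec': array([ 2.10565761, -2.13901185,  0.21422282]), 'tvec': array([0.02255007, 0.48582441, 1.3585556 ])}
wrist {'fx': 360.03876395094557, 'fy': 360.03876395094557, 'cx': 320.88015923107713, 'cy': 238.0571076682686, 'hand_eye': array([[-3.46536118e-04, -9.48141126e-01, -3.17849469e-01,
         8.17103752e-02],
       [ 9.99999390e-01,  4.74629238e-06, -1.10440978e-03,
         5.32417766e-04],
       [ 1.04864494e-03, -3.17849658e-01,  9.48140546e-01,
        -1.42169508e-01],
       [ 0.00000000e+00,  0.00000000e+00,  0.00000000e+00,
         1.00000000e+00]])}
```

View pics/scene0.png

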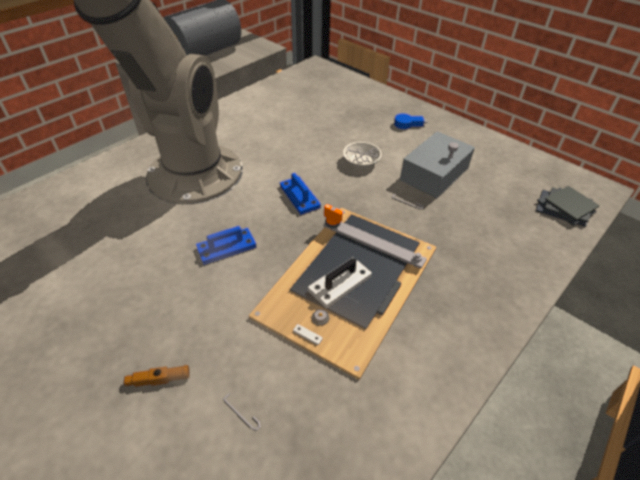

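View pics/top0.png

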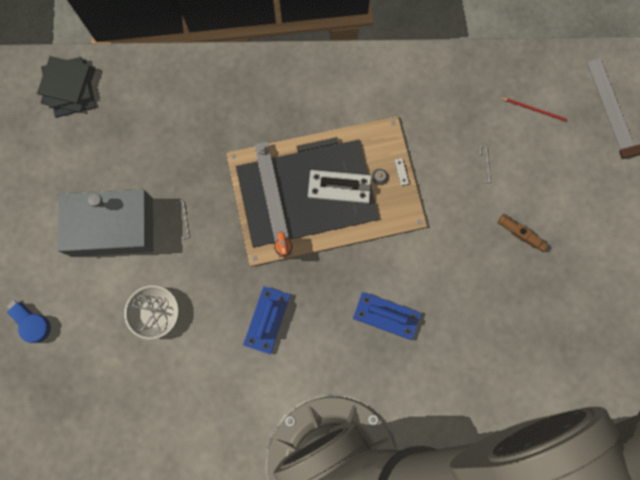

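View pics/wrist0.png

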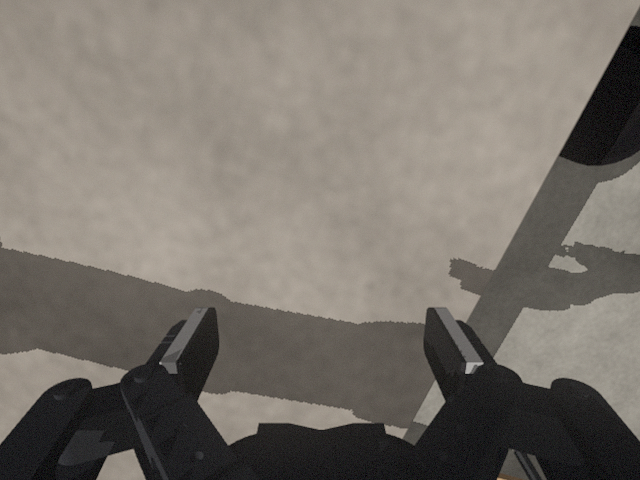

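Candidates seen in the top view: aluminium plate at (340,186), and blue look-alikes at (268,320) and (390,315). The orange knob is at (283,244). Other orange things are the bronze hammer head at (523,232) and a blue tool at (30,325). I choose the aluminium plate and the knob on the bar, and check them in a close crop.

```bash
cat > h.py <<'E'
import numpy as np,cv2
from scipy.spatial.transform import Rotation as R
from workcell import ctrl
def ray(n,px,obs=None):
    m=ctrl.camera_model(n);px=np.atleast_2d(np.float64(px))
    d=np.c_[(px[:,0]-m['cx'])/m['fx'],(px[:,1]-m['cy'])/m['fy'],np.ones(len(px))]
    if n=='wrist':
        H=m['hand_eye'];q=obs['tcp_rot'];Rt=R.from_quat([q[1],q[2],q[3],q[0]]).as_matrix()
        return obs['position']+Rt@H[:3,3],d@H[:3,:3].T@Rt.T
    Rm=cv2.Rodrigues(m['rvec'])[0];return -Rm.T@m['tvec'],d@Rm
def onz(n,px,z,obs=None):
    c,d=ray(n,px,obs);return c+d*((z-c[2])/d[:,2])[:,None]
def proj(n,P):
    m=ctrl.camera_model(n);K=np.array([[m['fx'],0,m['cx']],[0,m['fy'],m['cy']],[0,0,1]])
    return cv2.projectPoints(np.float64(P).reshape(-1,1,3),m['rvec'],m['tvec'],K,None)[0][:,0]
E
python3 - <<'E'
from h import *
p=cv2.imread('pics/top0.png');c=p[105:275,220:440];cv2.imwrite('pics/crop1.png',cv2.resize(c,None,fx=3.5,fy=3.5,interpolation=cv2.INTER_CUBIC))
p2=cv2.imread('pics/scene0.png');c=p2[190:380,240:450];cv2.imwrite('pics/crop2.png',cv2.resize(c,None,fx=3.1,fy=3.1,interpolation=cv2.INTER_CUBIC))
h=cv2.cvtColor(p,cv2.COLOR_BGR2HSV)
m=cv2.inRange(h,(10,60,80),(25,255,255));m[:100]=0;m[280:]=0;m[:,440:]=0
m=cv2.morphologyEx(m,cv2.MORPH_CLOSE,np.ones((3,3)))
pts=cv2.findNonZero(m);r=cv2.minAreaRect(cv2.convexHull(pts));b=cv2.boxPoints(r);print(r);W=onz('top',b,.012);print(W)
print(np.linalg.norm(np.diff(W,axis=0),axis=1),W.mean(0))
d=np.load('top0.npy');print(d[186,340],d[244,283])
E
```

```text
((325.819580078125, 189.844482421875), (117.8287124633789, 183.0084991455078), 77.6192398071289)
[[ 0.70684111  0.24221634  0.012     ]
 [ 0.79960972 -0.18603218  0.012     ]
 [ 0.51568596 -0.23292073  0.012     ]
 [ 0.43014654  0.18067938  0.012     ]]
[0.43818125 0.28776941 0.42235298] [0.61307083 0.0009857  0.012     ]
1.4425431 1.3624216
```

View pics/crop1.png

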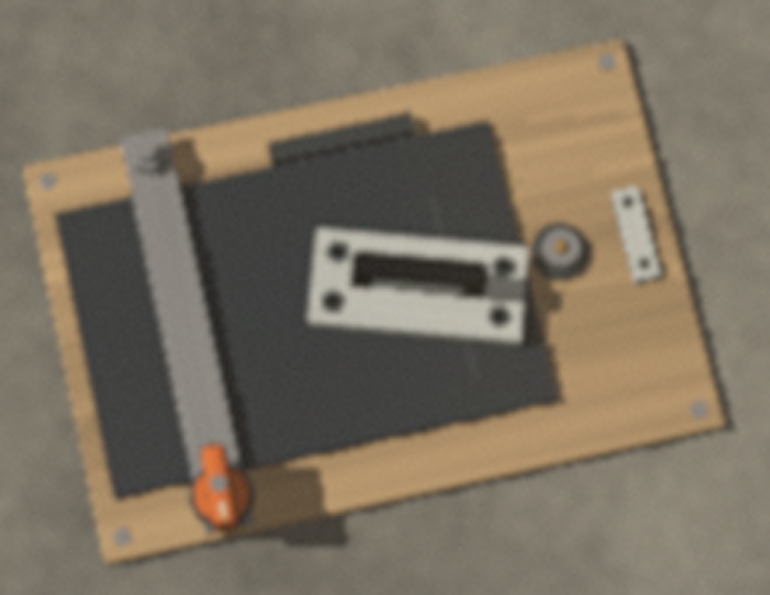

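View pics/crop2.png

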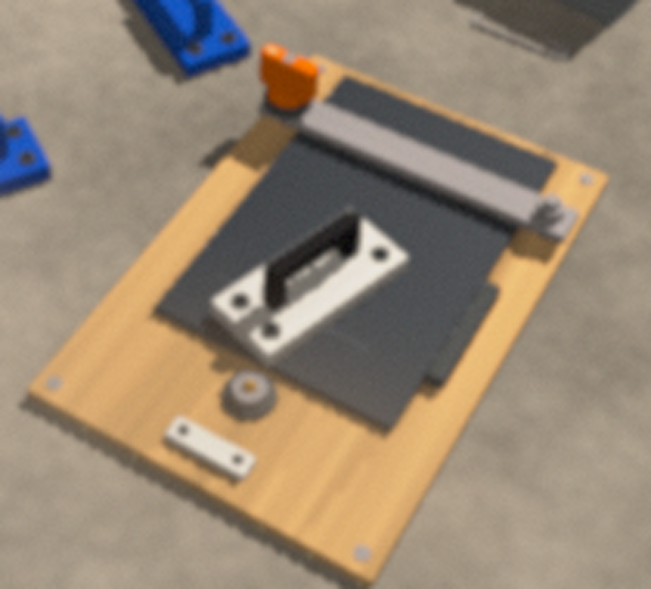

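Crop 1 shows the orange wing knob at the bar's end (crop 218,485), the aluminium plate with black handle (crop 420,285), the pin with ring (crop 560,248) and the rest block (crop 637,235). All match the descriptions. The colour-mask rectangle is skewed by the knob, so I measure from points instead.

Run:
```python
from h import *
def c1(l): return (np.float64(l)+.5)/3.5-.5+[220,105]
def c2(l): return (np.float64(l)+.5)/3.1-.5+[240,190]
def rep(n,l,z,f):
    W=onz(n,f(l),z);print(n,np.round(W,4).tolist(),'len',np.round(np.linalg.norm(W-np.roll(W,-1,0),axis=1),4),'c',W.mean(0).round(4));return W
B=rep('top',[(25,168),(627,40),(730,428),(107,562)],.012,c1)
e=(B[1]-B[0]+B[2]-B[3]);print('board -y dir deg',np.degrees(np.arctan2(e[1],e[0])))
S=rep('top',[(48,181),(607,62),(698,409),(122,537)],.012,c1)
e=(S[1]-S[0]+S[2]-S[3]);print('screw -y dir deg',np.degrees(np.arctan2(e[1],e[0])))
rep('scene',[(319,57),(607,177),(370,585),(28,392)],.012,c2)
print('plate')
P=rep('top',[(317,227),(529,241),(523,344),(307,326)],.036,c1)
e=(P[1]-P[0]+P[2]-P[3]);print(np.degrees(np.arctan2(e[1],e[0])))
bb=rep('top',[(338,251),(505,266),(500,316),(333,301)],.0385,c1)
e=(bb[1]-bb[0]+bb[2]-bb[3]);print(np.degrees(np.arctan2(e[1],e[0])))
rep('scene',[(240,301),(380,254),(271,330)],.0385,c2)
print('pin');rep('top',[(561,246)],.031,c1);rep('scene',[(248,384)],.031,c2)
print('knob top');rep('top',[(219,484)],.084,c1);rep('scene',[(290,58)],.084,c2)
rep('top',[(210,450),(228,522)],.084,c1)
```

```text
top [[0.7049, 0.2351, 0.012], [0.7911, -0.1766, 0.012], [0.5177, -0.2339, 0.012], [0.4343, 0.1781, 0.012]] len [0.4207 0.2794 0.4204 0.2766] c [0.612  0.0007 0.012 ]
board -y dir deg -78.36844281532197
top [[0.6955, 0.2195, 0.012], [0.7753, -0.1622, 0.012], [0.5309, -0.2133, 0.012], [0.4507, 0.1684, 0.012]] len [0.39   0.2497 0.39   0.2501] c [0.6131 0.0031 0.012 ]
screw -y dir deg -78.1603013718891
scene [[0.4403, 0.1809, 0.012], [0.7067, 0.2348, 0.012], [0.7934, -0.1749, 0.012], [0.523, -0.2306, 0.012]] len [0.2719 0.4187 0.2761 0.4197] c [0.6159 0.0025 0.012 ]
plate
top [[0.6529, 0.0377, 0.036], [0.6412, -0.1025, 0.036], [0.5709, -0.0964, 0.036], [0.5852, 0.0452, 0.036]] len [0.1407 0.0705 0.1422 0.0681] c [ 0.6125 -0.029   0.036 ]
-95.27093089636128
top [[0.6354, 0.0241, 0.0385], [0.6235, -0.0859, 0.0385], [0.5894, -0.0816, 0.0385], [0.6013, 0.0278, 0.0385]] len [0.1106 0.0343 0.1101 0.0343] c [ 0.6124 -0.0289  0.0385]
-96.16451814338498
scene [[0.5903, -0.0815, 0.0385], [0.6362, 0.0239, 0.0385], [0.6244, -0.0851, 0.0385]] len [0.115  0.1097 0.0342] c [ 0.617  -0.0475  0.0385]
pin
top [[0.6389, -0.1241, 0.031]] len [0.] c [ 0.6389 -0.1241  0.031 ]
scene [[0.6406, -0.1265, 0.031]] len [0.] c [ 0.6406 -0.1265  0.031 ]
knob top
top [[0.4713, 0.1007, 0.084]] len [0.] c [0.4713 0.1007 0.084 ]
scene [[0.4731, 0.1017, 0.084]] len [0.] c [0.4731 0.1017 0.084 ]
top [[0.4931, 0.1063, 0.084], [0.4471, 0.0952, 0.084]] len [0.0473 0.0473] c [0.4701 0.1008 0.084 ]
```

```bash
cat >> h.py <<'E'
def state():
    o=ctrl.get_obs();q=o['tcp_rot'];Rt=R.from_quat([q[1],q[2],q[3],q[0]]).as_matrix();return o,Rt
def go(P,jaw):
    "tool shift cm and rotvec deg to reach world P with tool down and tool y at angle jaw deg"
    o,Rt=state();s=Rt.T@(np.array(P)-o['position'])*100
    a=np.radians(jaw);y=np.array([np.cos(a),np.sin(a),0]);z=np.array([0,0,-1.]);T=np.c_[np.cross(y,z),y,z]
    rv=np.degrees(R.from_matrix(Rt.T@T).as_rotvec())
    print('t',round(o['t'],2),'pos',o['position'].round(4),'jaw',np.degrees(np.arctan2(Rt[1,1],Rt[0,1])).round(1),'tilt',Rt[:,2].round(4),'F',o['wrist_force'].round(1),'M',o['wrist_torque'].round(2),'op',round(o['opening'],4),'q',o['joint_positions'].round(2))
    print('shift cm',s.round(2),'turn',rv.round(1))
E
python3 - <<'E'
from h import *
go([.46,-.2,.22],29)
E
```

```text
t 0.15 pos [ 0.2242 -0.6363  0.2308] jaw -70.6 tilt [-3.e-04  9.e-04 -1.e+00] F [-0.4 -0.2  0.4] M [-0.02 -0.   -0.01] op 0.0858 q [ 1.08  0.43  0.07  1.61 -0.03  1.11 -0.07]
shift cm [ 36.74 -33.32   1.11] turn [ -0.   -0.  -99.6]
```

Emit:
{"op": "carry_out", "data": {"plan": [{"x": 4,"y": -3.6,"z": 0,"ax": 0,"ay": 0,"az": -8,"hand": 0},{"x": 8,"y": -7.2,"z": 0,"ax": 0,"ay": 0,"az": -16,"hand": 0},{"x": 12,"y": -10.8,"z": 0,"ax": 0,"ay": 0,"az": -24,"hand": 0},{"x": 16,"y": -14.4,"z": 0,"ax": 0,"ay": 0,"az": -32,"hand": 0},{"x": 20,"y": -18,"z": 0,"ax": 0,"ay": 0,"az": -40,"hand": 0},{"x": 24,"y": -21.6,"z": 0,"ax": 0,"ay": 0,"az": -48,"hand": 0},{"x": 28,"y": -25.2,"z": 0,"ax": 0,"ay": 0,"az": -56,"hand": 0},{"x": 32,"y": -28.8,"z": 0,"ax": 0,"ay": 0,"az": -64,"hand": 0},{"x": 36,"y": -32.4,"z": 0,"ax": 0,"ay": 0,"az": -72,"hand": 0},{"x": 36.7,"y": -33.3,"z": 1,"ax": 0,"ay": 0,"az": -80,"hand": 0},{"x": 36.7,"y": -33.3,"z": 1,"ax": 0,"ay": 0,"az": -88,"hand": 0},{"x": 36.7,"y": -33.3,"z": 1,"ax": 0,"ay": 0,"az": -96,"hand": 0}]}}

```text
t: 1.35
position: [0.4601, -0.1987, 0.2208]
tcp_rot: [-0.001, 0.531, 0.848, 0.0]
wrist_force: [-0.4, -1.2, 0.8]
opening: 0.0851
```

Run:
```python
from h import *
go([.472,.101,.17],102)
```

```text
t 1.35 pos [ 0.4601 -0.1987  0.2208] jaw 25.9 tilt [-9.0e-04  1.3e-03 -1.0e+00] F [-0.4 -1.2  0.8] M [-0.05 -0.01  0.03] op 0.0851 q [ 0.68  0.18 -0.44  1.98  0.09  1.    0.64]
shift cm [26.43 14.17  5.11] turn [  0.   -0.1 -76.1]
```

Emit:
{"op": "carry_out", "data": {"plan": [{"x": 4,"y": 2,"z": 0,"ax": 0,"ay": 0,"az": -8,"hand": 0},{"x": 8,"y": 4,"z": 0,"ax": 0,"ay": 0,"az": -16,"hand": 0},{"x": 12,"y": 6,"z": 0,"ax": 0,"ay": 0,"az": -24,"hand": 0},{"x": 16,"y": 8,"z": 0,"ax": 0,"ay": 0,"az": -32,"hand": 0},{"x": 20,"y": 10,"z": 1,"ax": 0,"ay": 0,"az": -40,"hand": 0},{"x": 24,"y": 12,"z": 3,"ax": 0,"ay": 0,"az": -48,"hand": 0},{"x": 26.4,"y": 14.2,"z": 4,"ax": 0,"ay": 0,"az": -56,"hand": 0},{"x": 26.4,"y": 14.2,"z": 5,"ax": 0,"ay": 0,"az": -64,"hand": 0},{"x": 26.4,"y": 14.2,"z": 5,"ax": 0,"ay": 0,"az": -72,"hand": 0},{"x": 26.4,"y": 14.2,"z": 5,"ax": 0,"ay": 0,"az": -76,"hand": 0},{"x": 26.4,"y": 14.2,"z": 5,"ax": 0,"ay": 0,"az": -76,"hand": 0}]}}

```text
t: 2.45
position: [0.4722, 0.1009, 0.1709]
tcp_rot: [-0.001, -0.104, 0.995, 0.001]
wrist_force: [0.1, 0.3, 0.6]
opening: 0.0855
```

Run:
```python
from h import *
go([.472,.101,.054],102)
p,d=ctrl.camera('wrist');cv2.imwrite('pics/w1.png',p[:,:,::-1])
```

```text
t 2.45 pos [0.4722 0.1009 0.1709] jaw 102.0 tilt [-0.0014  0.0014 -1.    ] F [0.1 0.3 0.6] M [-0.04 -0.03 -0.01] op 0.0855 q [ 0.38  0.28 -0.82  2.05  0.25  0.92  1.2 ]
shift cm [ 1.000e-02 -0.000e+00  1.169e+01] turn [ 0.1 -0.1 -0. ]
```

View pics/w1.png

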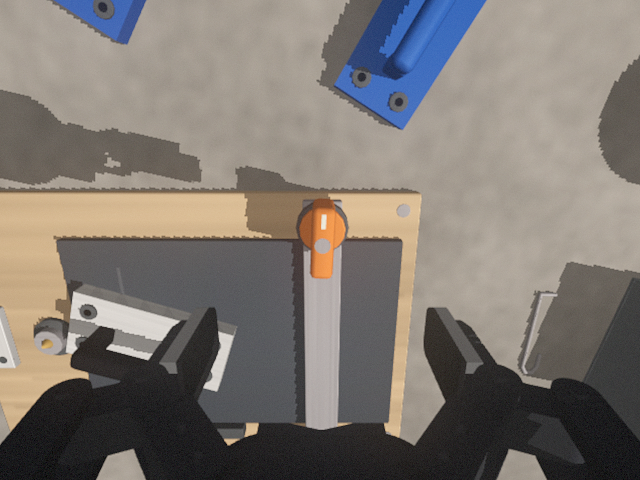

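The wrist view shows the knob wing end-to-end along the image column direction, its centre screw at (322,245) and wing from (322,199) to (322,278). Pin seen at (47,343).

Run:
```python
from h import *
o,_=state()
W=onz('wrist',[(322,245),(321,199),(321,278),(322,238)],.084,o);print(W.round(4)); e=W[2]-W[1];print(np.degrees(np.arctan2(e[1],e[0])),np.linalg.norm(e))
print(onz('wrist',[(45,343)],.031,o))
d=ctrl.camera('wrist')[1];print(d[245,322])
m=ctrl.camera_model('wrist')
```

```text
[[0.4722 0.1013 0.084 ]
 [0.4414 0.0942 0.084 ]
 [0.4962 0.1056 0.084 ]
 [0.4673 0.1003 0.084 ]]
11.791119723289114 0.05597665092321153
[[ 0.63468836 -0.12260326  0.031     ]]
0.24407129
```

Emit:
{"op": "carry_out", "data": {"plan": [{"x": 0,"y": 0,"z": 3,"ax": 0,"ay": 0,"az": 0,"hand": 0},{"x": 0,"y": 0,"z": 6,"ax": 0,"ay": 0,"az": 0,"hand": 0},{"x": 0,"y": 0,"z": 9,"ax": 0,"ay": 0,"az": 0,"hand": 0},{"x": 0,"y": 0,"z": 11,"ax": 0,"ay": 0,"az": 0,"hand": 0.3},{"x": 0,"y": 0,"z": 11.6,"ax": 0,"ay": 0,"az": 0,"hand": 0.5},{"x": 0,"y": 0,"z": 11.6,"ax": 0,"ay": 0,"az": 0,"hand": 0.7},{"x": 0,"y": 0,"z": 11.6,"ax": 0,"ay": 0,"az": 0,"hand": 1},{"x": 0,"y": 0,"z": 11.6,"ax": 0,"ay": 0,"az": 0,"hand": 1},{"x": 0,"y": 0,"z": 11.6,"ax": 0,"ay": 0,"az": 0,"hand": 1},{"x": 0,"y": 0,"z": 11.6,"ax": 0,"ay": 0,"az": 0,"hand": 1}]}}

```text
t: 3.55
position: [0.473, 0.1019, 0.0565]
tcp_rot: [0.001, -0.102, 0.995, 0.001]
wrist_force: [-2.2, 5.6, 5.8]
opening: 0.0151
```

Run:
```python
from h import *
go([.472,.101,.054],102-69)
```

```text
t 3.55 pos [0.473  0.1019 0.0565] jaw 101.8 tilt [ 0.0014  0.0024 -1.    ] F [-2.2  5.6  5.8] M [ 1.02  0.42 -0.01] op 0.0151 q [ 0.26  0.45 -0.71  2.14  0.46  0.7   1.01]
shift cm [ 0.12 -0.07  0.25] turn [ 0.2  0.  68.8]
```

Emit:
{"op": "carry_out", "data": {"plan": [{"x": 0,"y": 0,"z": 0,"ax": 0,"ay": 0,"az": 8,"hand": 1},{"x": 0,"y": 0,"z": 0,"ax": 0,"ay": 0,"az": 16,"hand": 1},{"x": 0,"y": 0,"z": 0,"ax": 0,"ay": 0,"az": 24,"hand": 1},{"x": 0,"y": 0,"z": 0,"ax": 0,"ay": 0,"az": 32,"hand": 1},{"x": 0,"y": 0,"z": 0,"ax": 0,"ay": 0,"az": 40,"hand": 1},{"x": 0,"y": 0,"z": 0,"ax": 0,"ay": 0,"az": 48,"hand": 1},{"x": 0,"y": 0,"z": 0,"ax": 0,"ay": 0,"az": 56,"hand": 1},{"x": 0,"y": 0,"z": 0,"ax": 0,"ay": 0,"az": 64,"hand": 1},{"x": 0,"y": 0,"z": 0,"ax": 0,"ay": 0,"az": 68,"hand": 1},{"x": 0,"y": 0,"z": 0,"ax": 0,"ay": 0,"az": 68,"hand": 1},{"x": 0,"y": 0,"z": 0,"ax": 0,"ay": 0,"az": 68,"hand": 1}]}}

```text
t: 4.65
position: [0.4727, 0.1018, 0.0566]
tcp_rot: [-0.0, 0.47, 0.883, 0.001]
wrist_force: [-0.5, 1.5, -13.0]
opening: 0.0151
```

Run:
```python
from h import *
go([.472,.101,.054],102-69)
p,d=ctrl.camera('wrist');cv2.imwrite('pics/w2.png',p[:,:,::-1])
```

```text
t 4.65 pos [0.4727 0.1018 0.0566] jaw 33.9 tilt [ 0.0011  0.0023 -1.    ] F [ -0.5   1.5 -13. ] M [-0.08  0.14 -0.05] op 0.0151 q [ 0.03  0.4  -0.44  2.15  0.27  0.65 -0.01]
shift cm [-0.02 -0.11  0.26] turn [ 0.1 -0.1  0.9]
```

View pics/w2.png

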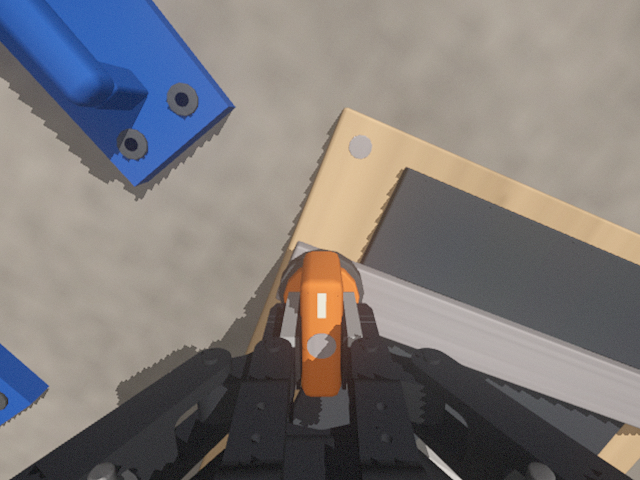

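The wing followed by 68° and the moment is near zero, so it is past the click. I open and rise, then check.

Emit:
{"op": "carry_out", "data": {"plan": [{"x": 0,"y": 0,"z": 0,"ax": 0,"ay": 0,"az": 0,"hand": 0.5},{"x": 0,"y": 0,"z": 0,"ax": 0,"ay": 0,"az": 0,"hand": 0},{"x": 0,"y": 0,"z": 0,"ax": 0,"ay": 0,"az": 0,"hand": 0},{"x": 0,"y": 0,"z": 0,"ax": 0,"ay": 0,"az": 0,"hand": 0},{"x": 0,"y": 0,"z": -3,"ax": 0,"ay": 0,"az": 0,"hand": 0},{"x": 0,"y": 0,"z": -7,"ax": 0,"ay": 0,"az": 0,"hand": 0},{"x": 0,"y": 0,"z": -11,"ax": 0,"ay": 0,"az": 0,"hand": 0},{"x": 0,"y": 0,"z": -11,"ax": 0,"ay": 0,"az": 0,"hand": 0}]}}

```text
t: 5.5
position: [0.4751, 0.1024, 0.1714]
tcp_rot: [0.003, 0.47, 0.883, 0.004]
wrist_force: [0.2, 0.0, -0.5]
opening: 0.0856
```

Run:
```python
from h import *
go([.6124,-.029,.16],-6)
p,d=ctrl.camera('wrist');cv2.imwrite('pics/w3.png',p[:,:,::-1])
```

```text
t 5.5 pos [0.4751 0.1024 0.1714] jaw 33.9 tilt [ 0.0083  0.0035 -1.    ] F [ 0.2  0.  -0.5] M [-0.    0.01  0.04] op 0.0856 q [ 0.1   0.22 -0.5   2.06  0.14  0.88  0.12]
shift cm [-18.56   4.06   1.21] turn [ 0.5 -0.1 39.9]
```

View pics/w3.png

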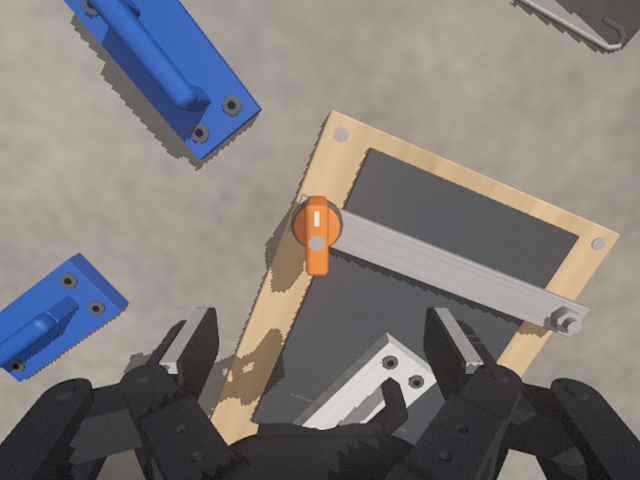

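The knob stayed put: its wing (318,200)-(318,274) is now 68° clockwise of its start. On to the plate.

Emit:
{"op": "carry_out", "data": {"plan": [{"x": -3,"y": 0.7,"z": 0,"ax": 0,"ay": 0,"az": 8,"hand": 0},{"x": -7,"y": 1.5,"z": 0,"ax": 0,"ay": 0,"az": 16,"hand": 0},{"x": -11,"y": 2.4,"z": 0,"ax": 0,"ay": 0,"az": 24,"hand": 0},{"x": -15,"y": 3.3,"z": 0,"ax": 0,"ay": 0,"az": 32,"hand": 0},{"x": -18.6,"y": 4.1,"z": 1.2,"ax": 0.5,"ay": 0,"az": 40,"hand": 0},{"x": -18.6,"y": 4.1,"z": 1.2,"ax": 0.5,"ay": 0,"az": 40,"hand": 0},{"x": -18.6,"y": 4.1,"z": 1.2,"ax": 0.5,"ay": 0,"az": 40,"hand": 0}]}}

```text
t: 6.25
position: [0.6114, -0.03, 0.156]
tcp_rot: [-0.002, 0.744, 0.668, -0.001]
wrist_force: [1.0, 0.4, 0.1]
opening: 0.0853
```

Run:
```python
from h import *
go([.6124,-.029,.054],-6)
p,d=ctrl.camera('wrist');cv2.imwrite('pics/w4.png',p[:,:,::-1])
p,d=ctrl.camera('scene');cv2.imwrite('pics/s4.png',p[:,:,::-1])
```

```text
t 6.25 pos [ 0.6114 -0.03    0.156 ] jaw -6.1 tilt [-4.7e-03  9.0e-04 -1.0e+00] F [1.  0.4 0.1] M [ 0.02 -0.    0.  ] op 0.0853 q [ 0.16  0.42 -0.27  1.8   0.13  0.94 -0.28]
shift cm [ 0.1   0.13 10.2 ] turn [-0.3 -0.  -0.1]
```

View pics/w4.png

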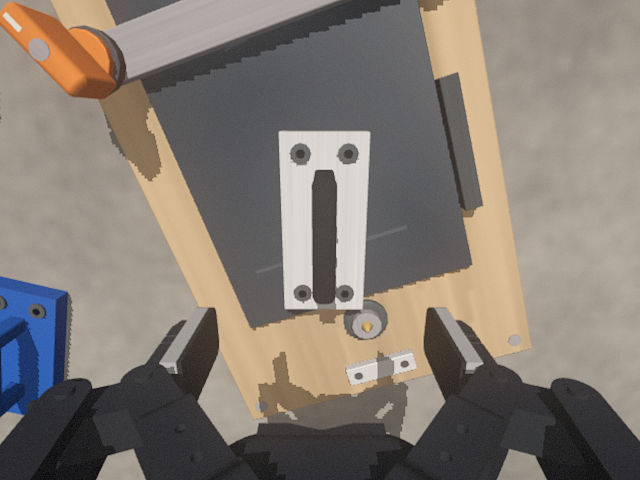

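The wrist view shows the plate squarely between the jaws: bushes at (300,154),(348,154),(345,293),(303,293), handle (324,170..304), pin tip (367,327), slate end edge (252,327)-(471,264).

Run:
```python
from h import *
o,_=state()
def ang(v): return np.degrees(np.arctan2(v[1],v[0]))
b=onz('wrist',[(300,154),(348,154),(345,293),(303,293)],.0385,o);print(b.round(4),b.mean(0),ang(b[0]+b[1]-b[2]-b[3]),np.linalg.norm(b-np.roll(b,-1,0),axis=1))
s=onz('wrist',[(252,327),(471,264),(414,0),(148,88)],.020,o);print('slate',s.round(4),ang(s[1]-s[0]),ang(s[2]-s[1]),np.linalg.norm(s-np.roll(s,-1,0),axis=1)[0])
p=onz('wrist',[(367,327)],.031,o);print('pin',p)
r=onz('wrist',[(356,376),(405,364)],.020,o);print('rest',r,ang(r[1]-r[0]))
h=onz('wrist',[(324,170),(324,304)],.079,o);print('handle',h,h.mean(0))
sc=onz('wrist',[(514,341)],.012,o);print('screw',sc)
```

```text
[[ 0.6021  0.0295  0.0385]
 [ 0.6359  0.0259  0.0385]
 [ 0.6246 -0.0828  0.0385]
 [ 0.591  -0.0793  0.0385]] [ 0.61340009 -0.02666685  0.0385    ] 84.14164539590988 [0.03400071 0.10929043 0.03377723 0.10935807]
slate [[ 0.5396 -0.1174  0.02  ]
 [ 0.7319 -0.0763  0.02  ]
 [ 0.6891  0.12    0.02  ]
 [ 0.4977  0.0854  0.02  ]] 12.068336096597799 102.3057082830676 0.19662279782688818
pin [[ 0.64074232 -0.12073983  0.031     ]]
rest [[ 0.62792603 -0.17938647  0.02      ]
 [ 0.67394419 -0.17059105  0.02      ]] 10.820397646200249
handle [[ 0.61825648  0.02199365  0.079     ]
 [ 0.60894348 -0.06877103  0.079     ]] [ 0.61359998 -0.02338869  0.079     ]
screw [[ 0.77663636 -0.16168984  0.012     ]]
```

Emit:
{"op": "carry_out", "data": {"plan": [{"x": 0.2,"y": 0.2,"z": 3,"ax": -0.3,"ay": 0,"az": 0,"hand": 0},{"x": 0.2,"y": 0.2,"z": 6,"ax": -0.3,"ay": 0,"az": 0,"hand": 0},{"x": 0.2,"y": 0.2,"z": 9,"ax": -0.3,"ay": 0,"az": 0,"hand": 0},{"x": 0.2,"y": 0.2,"z": 10.4,"ax": -0.3,"ay": 0,"az": 0,"hand": 0},{"x": 0.2,"y": 0.2,"z": 10.4,"ax": -0.3,"ay": 0,"az": 0,"hand": 0.3},{"x": 0.2,"y": 0.2,"z": 10.4,"ax": -0.3,"ay": 0,"az": 0,"hand": 0.5},{"x": 0.2,"y": 0.2,"z": 10.4,"ax": -0.3,"ay": 0,"az": 0,"hand": 0.7},{"x": 0.2,"y": 0.2,"z": 10.4,"ax": -0.3,"ay": 0,"az": 0,"hand": 1},{"x": 0.2,"y": 0.2,"z": 10.4,"ax": -0.3,"ay": 0,"az": 0,"hand": 1},{"x": 0.2,"y": 0.2,"z": 10.4,"ax": -0.3,"ay": 0,"az": 0,"hand": 1},{"x": 0.2,"y": 0.2,"z": 10.4,"ax": -0.3,"ay": 0,"az": 0,"hand": 1}]}}

```text
t: 7.45
position: [0.6135, -0.0269, 0.0542]
tcp_rot: [0.001, 0.743, 0.669, 0.001]
wrist_force: [-3.5, 0.3, 10.1]
opening: 0.0148
```

Run:
```python
from h import *
go([.6402,-.1235,.069],11.9)
p,d=ctrl.camera('wrist');cv2.imwrite('pics/w5.png',p[:,:,::-1])
```

```text
t 7.45 pos [ 0.6135 -0.0269  0.0542] jaw -6.0 tilt [ 3.e-03  4.e-04 -1.e+00] F [-3.5  0.3 10.1] M [ 0.04  0.66 -0.1 ] op 0.0148 q [ 0.13  0.54 -0.25  1.87  0.19  0.75 -0.33]
shift cm [-9.33  3.68 -1.48] turn [  0.2  -0.  -17.9]
```

View pics/w5.png

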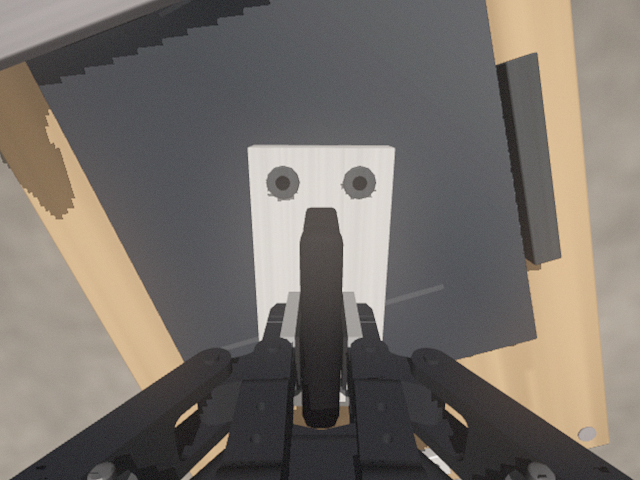

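Run:
```python
from h import *
o,Rt=state()
b=onz('wrist',[(283,182),(360,182)],.0385,o);h=onz('wrist',[(321,209)],.079,o)
e=onz('wrist',[(249,147),(394,147)],.036,o)
for w in (b,h,e): print(((w-o['position'])@Rt).round(4))
p,d=ctrl.camera('top');cv2.imwrite('pics/t5.png',p[:,:,::-1])
c=p[105:275,280:440,::-1];cv2.imwrite('pics/t5c.png',cv2.resize(c,None,fx=3.5,fy=3.5,interpolation=cv2.INTER_CUBIC))
```

```text
[[ 0.0544 -0.0165  0.0157]
 [ 0.0544  0.0174  0.0158]]
[[ 0.0522  0.0003 -0.0247]]
[[ 0.0692 -0.0309  0.0182]
 [ 0.0692  0.0319  0.0184]]
```

View pics/t5c.png

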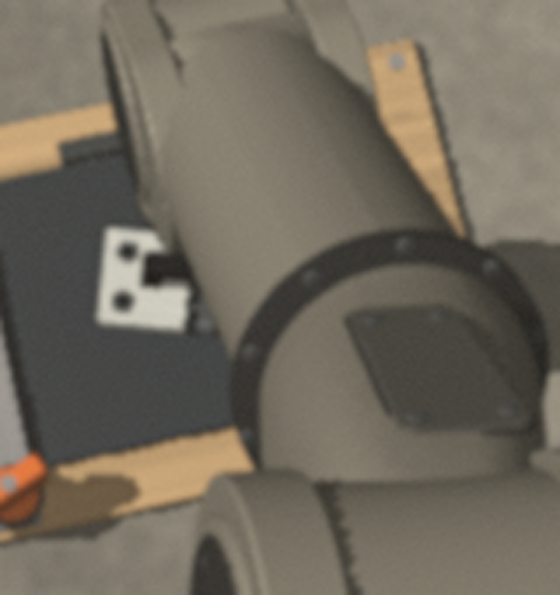

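The plate is gripped, opening 14.8 mm, with its centre within 1 mm of the TCP. The pin fused from several cues is (0.6406,-0.1228) ±1.5 mm. I lift 14 mm, square up, traverse and stop above the pin.

Emit:
{"op": "carry_out", "data": {"plan": [{"x": 0,"y": 0,"z": -0.7,"ax": 0,"ay": 0,"az": 0,"hand": 1},{"x": 0,"y": 0,"z": -1.4,"ax": 0.2,"ay": 0,"az": 0,"hand": 1},{"x": 0,"y": 0,"z": -1.4,"ax": 0.2,"ay": 0,"az": 0,"hand": 1},{"x": -1.5,"y": 0.6,"z": -1.4,"ax": 0.2,"ay": 0,"az": -3,"hand": 1},{"x": -3,"y": 1.2,"z": -1.4,"ax": 0.2,"ay": 0,"az": -6,"hand": 1},{"x": -4.5,"y": 1.8,"z": -1.4,"ax": 0.2,"ay": 0,"az": -9,"hand": 1},{"x": -6,"y": 2.4,"z": -1.4,"ax": 0.2,"ay": 0,"az": -12,"hand": 1},{"x": -7.5,"y": 3,"z": -1.4,"ax": 0.2,"ay": 0,"az": -15,"hand": 1},{"x": -9.2,"y": 3.7,"z": -1.4,"ax": 0.2,"ay": 0,"az": -18,"hand": 1},{"x": -9.2,"y": 3.7,"z": -1.4,"ax": 0.2,"ay": 0,"az": -18,"hand": 1},{"x": -9.2,"y": 3.7,"z": -1.4,"ax": 0.2,"ay": 0,"az": -18,"hand": 1}]}}

```text
t: 8.65
position: [0.6404, -0.1226, 0.068]
tcp_rot: [-0.0, 0.63, 0.777, -0.0]
wrist_force: [-0.6, 0.9, -4.1]
opening: 0.0148
```

Run:
```python
from h import *
go([.6406,-.1228,.056],11.9)
p,d=ctrl.camera('wrist');cv2.imwrite('pics/w6.png',p[:,:,::-1])
p,d=ctrl.camera('scene');c=p[220:360,270:420,::-1];cv2.imwrite('pics/s6.png',cv2.resize(c,None,fx=4,fy=4,interpolation=cv2.INTER_CUBIC))
```

```text
t 8.65 pos [ 0.6404 -0.1226  0.068 ] jaw 11.9 tilt [-9.e-04  5.e-04 -1.e+00] F [-0.6  0.9 -4.1] M [0.04 0.03 0.03] op 0.0148 q [ 0.32  0.58 -0.32  1.77  0.23  0.83  0.11]
shift cm [-0.02  0.02  1.2 ] turn [-0. -0.  0.]
```

View pics/w6.png

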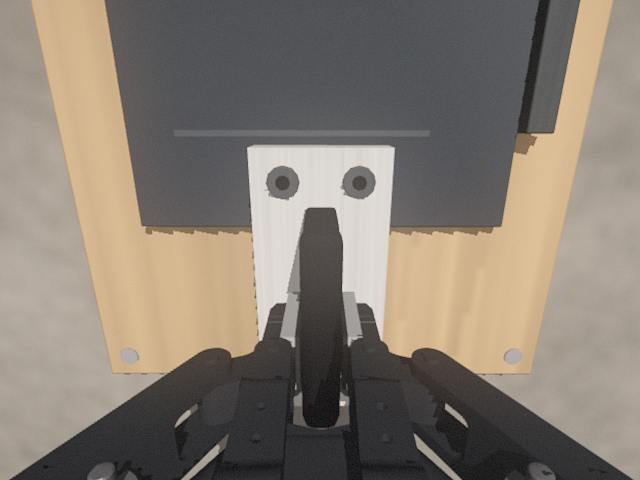

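View pics/s6.png

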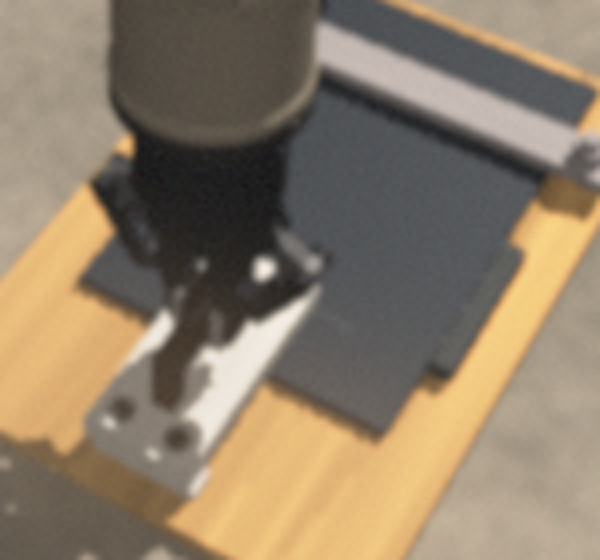

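Plate is squared with the slate: the slate's end edge is level at row 226 from (145) to (502), and the board screws are at (129,355) and (513,355). I use these for a last check of the pin offset.

Run:
```python
from h import *
o,Rt=state()
for n,px,z,off in(('slate',[(143,226),(502,226)],.02,-.026),('screws',[(129,355.5),(512.5,355.5)],.012,.064)):
    w=(onz('wrist',px,z,o)-o['position'])@Rt; print(n,w.round(4),'pin est',(w.mean(0)[:2]+[off,0]).round(4), np.linalg.norm(w[0]-w[1]).round(4))
w=(onz('wrist',[(249,146),(393,146)],.05,o)-o['position'])@Rt;print('plate edge',w.round(4))
```

```text
slate [[ 0.0246 -0.0981  0.0482]
 [ 0.0246  0.0998  0.0481]] pin est [-0.0014  0.0009] 0.1978
screws [[-0.0657 -0.1251  0.0561]
 [-0.0655  0.1246  0.056 ]] pin est [-0.0016 -0.0002] 0.2497
plate edge [[ 0.0696 -0.031   0.0182]
 [ 0.0696  0.0313  0.0182]]
```

Emit:
{"op": "carry_out", "data": {"plan": [{"x": -0.1,"y": 0,"z": 0,"ax": 0,"ay": 0,"az": 0,"hand": 1},{"x": -0.1,"y": 0,"z": 0.2,"ax": 0,"ay": 0,"az": 0,"hand": 1},{"x": -0.1,"y": 0,"z": 0.4,"ax": 0,"ay": 0,"az": 0,"hand": 1},{"x": -0.1,"y": 0,"z": 0.6,"ax": 0,"ay": 0,"az": 0,"hand": 1},{"x": -0.1,"y": 0,"z": 0.8,"ax": 0,"ay": 0,"az": 0,"hand": 1},{"x": -0.1,"y": 0,"z": 0.8,"ax": 0,"ay": 0,"az": 0,"hand": 1}]}}

```text
t: 9.35
position: [0.6404, -0.1224, 0.0597]
tcp_rot: [-0.001, 0.629, 0.777, -0.0]
wrist_force: [-0.1, -0.8, -4.7]
opening: 0.0151
```

Run:
```python
from h import *
go([.6406,-.1236,.054],11.9)
```

```text
t 9.35 pos [ 0.6404 -0.1224  0.0597] jaw 12.0 tilt [-1.4e-03  8.0e-04 -1.0e+00] F [-0.1 -0.8 -4.7] M [ 0.01  0.01 -0.01] op 0.0151 q [ 0.32  0.59 -0.31  1.77  0.24  0.82  0.11]
shift cm [-0.12  0.    0.57] turn [-0.1 -0.1  0.1]
```

No contact although the bottom is about 5 mm below the pin tip, so the pin is in the bore. I press on in small steps.

Emit:
{"op": "carry_out", "data": {"plan": [{"x": 0,"y": 0,"z": 0.15,"ax": 0,"ay": 0,"az": 0,"hand": 1},{"x": 0,"y": 0,"z": 0.3,"ax": 0,"ay": 0,"az": 0,"hand": 1},{"x": 0,"y": 0,"z": 0.45,"ax": 0,"ay": 0,"az": 0,"hand": 1},{"x": 0,"y": 0,"z": 0.5,"ax": 0,"ay": 0,"az": 0,"hand": 1},{"x": 0,"y": 0,"z": 0.5,"ax": 0,"ay": 0,"az": 0,"hand": 1}]}}

```text
t: 9.85
position: [0.6406, -0.1225, 0.0551]
tcp_rot: [-0.0, 0.629, 0.777, 0.0]
wrist_force: [-2.5, 0.2, 5.4]
opening: 0.0148
```

Run:
```python
from h import *
go([.6406,-.1236,.054],11.9)
```

```text
t 9.85 pos [ 0.6406 -0.1225  0.0551] jaw 12.0 tilt [-8.e-04  6.e-04 -1.e+00] F [-2.5  0.2  5.4] M [0.04 0.51 0.01] op 0.0148 q [ 0.32  0.6  -0.31  1.77  0.24  0.81  0.1 ]
shift cm [-0.11 -0.02  0.11] turn [-0.  -0.   0.1]
```

Emit:
{"op": "carry_out", "data": {"plan": [{"x": 0,"y": 0,"z": 0.08,"ax": 0,"ay": 0,"az": 0,"hand": 1},{"x": 0,"y": 0,"z": 0.15,"ax": 0,"ay": 0,"az": 0,"hand": 1},{"x": 0,"y": 0,"z": 0.2,"ax": 0,"ay": 0,"az": 0,"hand": 1},{"x": 0,"y": 0,"z": 0.2,"ax": 0,"ay": 0,"az": 0,"hand": 1}]}}

```text
t: 10.25
position: [0.6406, -0.1225, 0.0543]
tcp_rot: [-0.0, 0.629, 0.777, -0.0]
wrist_force: [-9.5, 1.7, 20.0]
opening: 0.015
```

Run:
```python
from h import *
go([.6406,-.1236,.054],11.9)
```

```text
t 10.25 pos [ 0.6406 -0.1225  0.0543] jaw 12.0 tilt [-6.e-04  2.e-04 -1.e+00] F [-9.5  1.7 20. ] M [ 0.27  2.09 -0.  ] op 0.015 q [ 0.32  0.6  -0.31  1.77  0.24  0.81  0.1 ]
shift cm [-0.11 -0.02  0.03] turn [-0.  -0.   0.1]
```

TCP height 0.0543 matches the height at which the plate lay flat on the slate (0.0542), with about 20 N of push. Visual check next.

Run:
```python
from h import *
p,d=ctrl.camera('wrist');cv2.imwrite('pics/w7.png',p[:,:,::-1])
p,d=ctrl.camera('scene');cv2.imwrite('pics/s7.png',p[:,:,::-1])
go([.6406,-.1236,.054],11.9)
```

```text
t 10.35 pos [ 0.6406 -0.1225  0.0543] jaw 12.0 tilt [-5.e-04  2.e-04 -1.e+00] F [-9.9  0.9 19.1] M [0.24 2.09 0.02] op 0.0148 q [ 0.32  0.6  -0.31  1.77  0.24  0.81  0.1 ]
shift cm [-0.11 -0.03  0.03] turn [-0.  -0.   0.1]
```

View pics/w7.png

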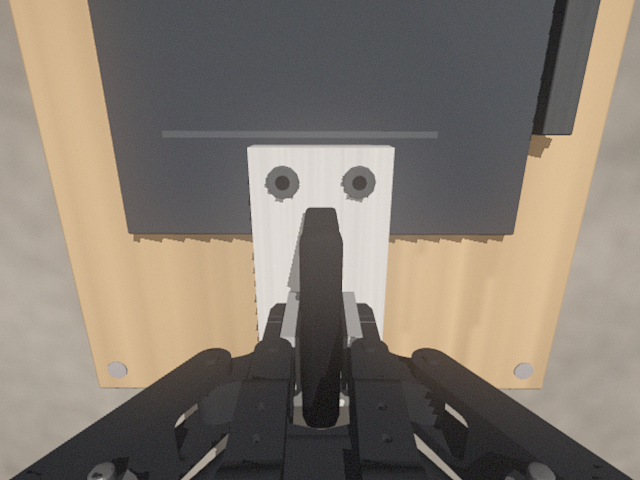

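View pics/s7.png

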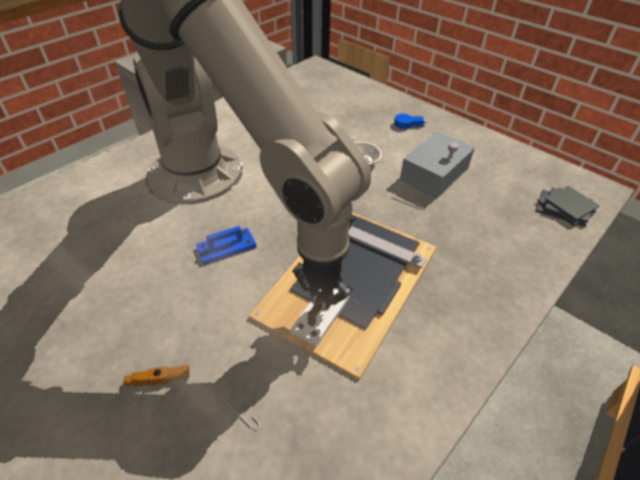

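The plate sits square and flat over the pin, its edge parallel to the slate's end (row 234) and its bushes level at (283,182) and (360,182). The hammer head (157,375) and the hooks have not moved. I hand it in.

Run:
```python
from h import *
ctrl.job_done(); go([.6406,-.1236,.054],11.9)
```

```text
the job is handed in; nothing more can be done
the job is handed in; nothing more can be done
```

The clamp knob is clicked over and the drill plate is on the locating pin, pressed down flat on the slate and still gripped. I handed the job in at about 10.4 s; no verdict was reported.

- **Knob:** I turned it about 68° clockwise. After I let go it stayed there, about 1.19 rad by the wrist picture, and did not spring back.
- **Plate:** I took it by the handle, lifted it about 14 mm, squared it to the slate and carried it over the pin. It dropped on without snagging.
- **Final press:** At the last reading the tool height was 54.3 mm, against 54.2 mm when the plate lay on the slate. The upward reaction was about 19 N and the fingers were 14.8 mm apart on the handle. In the last wrist picture the plate is parallel to the slate's end.
- **Left alone:** In the last scene picture the hammer head and the hook nearest it are where they were. The dish is partly hidden behind the arm; what shows is in its place. I did not check the other hook closely.

**What disagreed:**
- My estimates of the pin position differed by up to about 5 mm in y. I averaged them, and the check over the pin put the plate about 1 mm off.
- A 1 mm sideways correction I commanded did not show in the measured pose; the plate still went on.
- At the final press there was also about 10 N of sideways force. I took this to be the arm's own coupling, because a similar ratio appeared when I first gripped the plate, but I did not confirm it.

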